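# Snap the battery pack into its charging cradle

## Robot

A 7-joint arm with a two-finger parallel gripper is mounted at the origin on a cart in front of the work surface, level with it; the furniture and walls round the work are solid. World frame = base frame: x ahead of the robot, y to its left, z up, the work surface at z = 0. Lengths are in m, angles in rad, forces in N, time in s.
With the tool pointing down it reaches from about 0.35 to 0.9 m from the base axis. Payload 19.9 kg.
Tool frame: the origin (TCP) lies midway between the tips of the shut fingers; the grasp point (between the pads) lies 19 mm behind it; z points along the fingers, y is the line along which they close (so a half turn about z gives the same grasp; the last joint's range is limited). The gripper opens to 94 mm and grips with 3 to 60 N. Pads are 16 mm wide; open, the fingers measure 119 mm over their backs; the gripper's body (75 mm by 177 mm) begins 78 mm behind the grasp point.
Start: joints at [1.254, 0.417, -0.01, 1.614, 0.005, 1.111, -0.053], TCP at [0.17, -0.602, 0.205] pointing down, gripper open.
Joint ranges: [-2.81, 2.81], [-0.39, 2.02], [-1.27, 1.25], [0.06, 2.57], [-1.19, 4.33], [0.19, 2], [-2.82, 2.82]. Speed limits (rad/s): [1.89, 1.89, 2.39, 2.39, 3.01, 3.01, 3.01].

## Interface

Orientations are given as a unit quaternion [x, y, z, w].
In Python, from cell import r, kin, get_image, current_clock, current_joint_pos, current_dq, current_tau, current_tcp_pos, current_tool_rot, current_ft_force, current_moment, current_width, current_grasp_force gives the robot as it stands. Calls block until the motion is done:
- r.move_pose(position, orientation): joint-space move of the TCP to a pose.
- r.move_straight(position, rot=None, rate=0.15, threshold=None): straight line of the TCP; rot=None keeps the orientation; rate is the mean speed in m/s. With threshold (N) it stops when the force on the tool has changed by that much, and returns True; else False.
- r.set_joints(angles): joint-space move.
- r.set_gripper(opening, grip_force=None): finger opening in m; grip_force is the grip in N (None keeps the last); returns when the fingers have stopped.
- r.sleep(seconds).
- kin.solve_ik(position, orientation): joint angles nearest the present ones, or None.
- get_image(name): name is "scene" or "top" or "wrist"; returns a dict with "image" (384x512x3 uint8, blue, green, red), "range_z" (384x512 float32, m along the optical axis (not along the pixel's ray), 0 where there is no reading), "intrinsics" (3x3 intrinsics, pixels), "R" (3x3) and "t" (3): a world point X has camera coordinates R X + t. Camera axes: x right, y down, z forward; pixel columns grow to the right and rows downward; lengths in m; the calibration is good to about 2 mm. A picture is of the moment at which its call begins.
A pose or a line that the arm cannot do raises r.MotionError and nothing moves.
- r.sign_off(): hands the job in; it is judged then, once.
Readings, each from a call of its own:
- current_clock(): time.
- current_joint_pos(): joint angles.
- current_dq(): joint speeds.
- current_tau(): joint torques, N m.
- current_tcp_pos(): TCP position.
- current_tool_rot(): TCP orientation.
- current_ft_force(): force on the tool from outside, world axes, zero at the start.
- current_moment(): the same for the moment, N m.
- current_width(): finger opening in m.
- current_grasp_force(): force on a finger pad.
Only numpy, scipy, OpenCV 4.12 (cv2) and the standard library are available. Lean on these libraries where they do the work, as an engineer would, in place of code of your own. Each camera call takes 0.05 s, during which the arm holds its last target. There are 200 camera calls.

## Task

Put the battery pack in the charging cradle: hook its tongue under the cradle's front lip, push it in against the spring until the tail has room, and swing the tail down so that the spring slides it back under the rear lip. Leave it lying flat, fully home and held at both ends, let go of it, and leave the two loose wood offcuts towards the back of the bench where they are.

Things in the scene. Friction and masses are not known exactly. Their poses are not given: they have to be found in the camera images.
- pack: (all sizes in mm) black plastic tool battery, loose, about 0.25 kg, 130 long (x) x 52 wide (y) x 46 high (z); starts flat on the bench, right way up. Origin: middle of its underside; z up, +x to the nose. The full-height body spans x = -53 to +37 (middle -8): grip it there across its width.
- pack_nose (a point): middle of the lower edge of the pack's nose, at x = +65 of the pack. The nose is a tongue 28 long, 44 wide, 13 high along the bottom (x = +37 to +65).
- pack_tail (a point): middle of the lower edge of the pack's tail, at x = -65 of the pack. The tail is a ledge 12 long, 44 wide, 12 high (x = -65 to -53). It goes under the tray's rear lip: 5 thick, top 19 above the tray floor, jutting 7 from the rear wall (inner face x = -65 of the cradle, as far off as the tray is). It passes only with the pack pushed 7 or more past home.
- cradle: charging cradle: grey base 210 x 86 x 6 fixed to the bench and on it a black tray with grey lips, 38 high. Origin: under the middle of the seated pack; +x to the front lip, z up. The tray is clamped up to 6 off its middle setting along x, differently each time and NOT reported: all x given here are for the middle setting. Tray floor at z = 12. Side rails 8 above it leave 2 each side of the pack.
- pocket (a point): fixed point where pack_nose lies when the pack is home and the tray is in its middle setting (x = +65, z = 12 of the cradle); the true place is up to 6 nearer or farther along the cradle's x, and must be felt. The gap between the two lips' edges (111) is shorter than the pack.
- front_lip (a point): lower edge of the front lip with the tray in its middle setting (a fixed point: x = +53 of the cradle, 21 above the tray floor; truly up to 6 nearer or farther). The lip is two strips 5 thick with a gap between (y = -11 to +11), between cheeks at y = +-34. The tongue goes in with the tail raised 9 to 15 degrees.
- plunger (a joint): travel of the spring plunger under the front lip, along the cradle's +x (m): 0 with the pocket empty (face at x = +63 +-6 mm), 0.002 with the pack home, 0.0125 where it stops hard, 10.5 mm past home. It pushes with 6 N at first, 12 N at the end: push until it stops. When the pack is let go the spring slides it back to the rear wall.
- mitre_saw: big mitre saw fixed on the bench to the left of the work, a bystander: 430 x 415, 300 high, its nearest low part at about y = -0.09. It may stand between the arm's first position and the work: pass above or in front of it.
- offcut_f: loose mitred wood offcut, 40 x 60 x 19 mm, a bystander on the bench towards the back
- offcut_b: loose mitred wood offcut, 40 x 100 x 19 mm, a bystander on the bench towards the back

How it is judged:
By the outcome, as a careful person would: the job done as asked, in the order asked, and still so for the second after the job is handed in, with the robot touching nothing.
It also fails if it takes over 70 s, if anything falls off the work surface, if the arm or the gripper's body presses on something with over 40 N, if the wrist force passes 120 N, or if a joint passes its speed limit or range.

## Working session

There is one attempt and no reset: what is moved stays moved. The work goes in short steps, each a Python script; the robot and the scene stay as the last script left them, time stands still between calls to the robot, and variables do not carry over. Pictures are saved under pics/ and viewed, at most 10 in all, crops included, and the job is handed in when it is done.

```bash
ls; mkdir -p pics
python3 - <<'E'
from cell import *
import cv2,numpy as np
a=get_image("top");b=get_image("scene")
np.savez("p0.npz",**{k+n:d[k] for n,d in(("t",a),("s",b)) for k in d})
cv2.imwrite("pics/top.png",a["image"]);cv2.imwrite("pics/scene.png",b["image"])
for d in(a,b):print(d["intrinsics"],d["R"],d["t"])
print(current_clock(),current_tcp_pos(),current_tool_rot(),current_ft_force())
E
```

```text
pics
[[354.9964955    0.         256.35324207]
 [  0.         354.9964955  192.91776929]
 [  0.           0.           1.        ]] [[-0.01425469 -0.99972994 -0.01835337]
 [-0.98950262  0.01674405 -0.14354166]
 [ 0.14381021  0.01611456 -0.98947408]] [-0.13915394  0.51548269  0.88498093]
[[479.44624769   0.         261.18555942]
 [  0.         479.44624769 188.73349003]
 [  0.           0.           1.        ]] [[-0.8968437  -0.44232618 -0.00435178]
 [-0.3294615   0.67450363 -0.66068145]
 [ 0.29517199 -0.59109425 -0.75065377]] [0.39523273 0.31156807 1.04223332]
0.1 [ 0.16949677 -0.60120641  0.2049002 ] [ 9.90573481e-01  1.36981272e-01 -1.14789063e-04 -5.44255743e-04] [-0.57984285 -0.13237288 -0.10936812]
```

View pics/top.png

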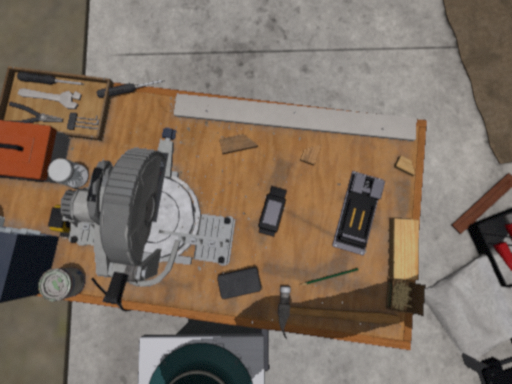

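View pics/scene.png

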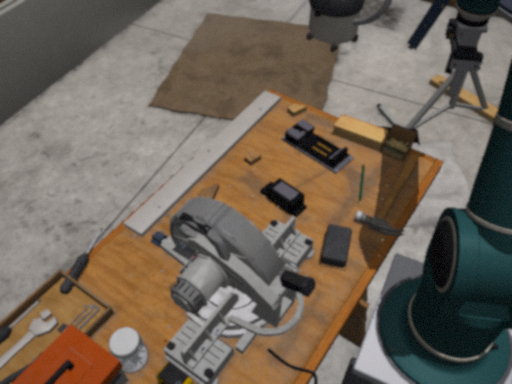

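```bash
cat > h.py <<'E'
import numpy as np,cv2
def cloud(d,s=""):
    K,R,t,z=(d[k+s] for k in("intrinsics","R","t","range_z"))
    v,u=np.mgrid[:384,:512]
    c=np.stack([(u-K[0,2])/K[0,0]*z,(v-K[1,2])/K[1,1]*z,z],-1)
    return (c-t)@R
E
python3 - <<'E'
from h import *
d=np.load("p0.npz");P=cloud(d,"t");im=d["imaget"]
print(P[230,300],P[250,300],P[282,239],P[210,272])
c=im[150:280,220:420];cv2.imwrite("pics/c.png",cv2.resize(c,None,fx=4,fy=4,interpolation=cv2.INTER_CUBIC))
np.set_printoptions(linewidth=250)
print((P[180:240:2,254:292:2,2]*1000).round().astype(int))
print((P[168:258:2,328:388:2,2]*1000).round().astype(int))
E
```

```text
[ 0.41711127 -0.26053687  0.00290809] [ 0.36491365 -0.25912038  0.00050661] [ 0.28875861 -0.10064617  0.03836717] [ 0.46699192 -0.18648413  0.04793843]
[[ 0  1 -1  0  0 -1  2 -1  2  2  2 -1  4  0  1  0  2  4 -1]
 [ 1 -1 -1  2  1  1 -2  2  2  0 -1  1  2 -1 -3 -1  0  1 -1]
 [ 1  1  5  1  1  2  3 -3 -1  3  3  3  2 -1 -2  0  2  2  2]
 [ 0  2  2  2 -2  1  1  1  0 14 14 15  0 -2  1 -2  3  4  1]
 [ 2 -2  2  3  2  2  3  0  1 13 15 13 13 14 14 -1  6 -1 -1]
 [ 5  2  4  2  1  2  3  0 14 15 14 17 14 13 12 12 13  1  1]
 [ 2  1  3  3  1 -1  0  0 13 15 12 11 13 15 13 12  9  1 -1]
 [ 3  3  3  0  3  1  3 47 46 45 16 12 15 17 15 14 -2  2  1]
 [ 0  4  4  3  3  0 44 45 46 46 46 47 45 17 16 15  4  0  4]
 [ 3  2  2  0 -1  2 45 46 49 49 45 45 44 46 46 44  3  1 -1]
 [ 3  2  0  1  3  1 45 49 44 48 46 48 48 47 46 47  3  2  2]
 [ 1  3 -2  3 -1  3 46 45 47 46 45 47 47 48 49 43  0  0  0]
 [ 3  3 -1  0 -1 46 46 49 48 47 49 49 45 48 48 46  0 -2  6]
 [ 0  4  2  3  1 47 50 47 47 47 47 47 47 48 50 42  2 -1  2]
 [ 1  4  1  0 -1 47 49 42 46 51 47 47 48 48 44  3  1  2 -1]
 [ 2  2  0  2 43 47 46 47 46 48 49 47 46 47 48  
[... 308 characters left out ...]
-2]
 [ 0  1  0 47 45 47 48 49 47 49 47 51 47  1  1  0  0 -1 -1]
 [ 1  3 42 46 49 48 47 49 47 48 49 47 48  1  0 -1  2 -1  2]
 [ 0  1 39 48 48 46 48 46 49 49 49 46 46  0  1  3 -1  3  3]
 [-1  2  1 14 14 45 45 48 45 46 46 46 43  0 -1 -3 -1  2  4]
 [ 1 -1  1 12 13 13 13 12 31 45 47 47 -2  2  1  2  0  2  1]
 [ 4  0  1 12 14 13 12 13 13 11 12  2  0 -1  3  3  1  0  1]
 [ 1  1  3 -2  1  1  7 13 15 12 14 -1  0 -1  3 -1  1  0  1]
 [ 0  1 -1 -1  4  2  1  2  6 -1 -2  3  1 -3  0  0  0  1  2]
 [ 3 -2 -3  1  1  5  2  1  3 -2  1  1  4  3 -2  0  0  3  1]]
[[ 2  3  0 ...  1  3  0]
 [ 1  0  0 ...  1  3  2]
 [ 1  1 -1 ... -1  0  3]
 ...
 [ 0 -2  1 ...  1  0  0]
 [ 1  0  2 ... -1  1  3]
 [ 0  3 -2 ...  1  1 -2]]
```

View pics/c.png

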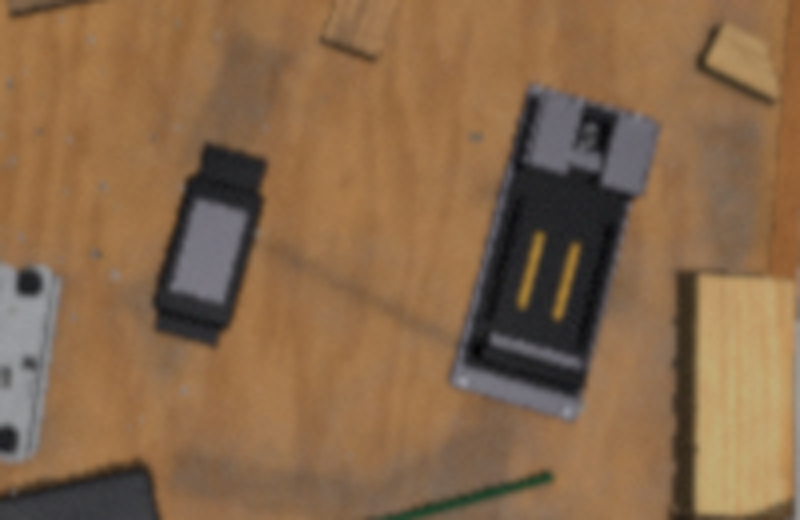

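```bash
cat >> h.py <<'E'
def rect(p,zlo,zhi,x,y,P):
    m=(P[...,2]>zlo)&(P[...,2]<zhi)&(abs(P[...,0]-x[0])<x[1])&(abs(P[...,1]-y[0])<y[1])
    q=P[m][:,:2]
    c,(w,h),a=cv2.minAreaRect((q*1000).astype(np.float32))
    return len(q),np.round(c,1),round(w,1),round(h,1),round(a,2)
E
python3 - <<'E'
from h import *
d=np.load("p0.npz")
for s in "ts":
    P=cloud(d,s).copy();P[...,2]=cv2.medianBlur(P[...,2].astype(np.float32),3)
    print(s,"body",rect(0,.038,.056,(.465,.07),(-.186,.06),P))
    print("pack",rect(0,.006,.056,(.465,.09),(-.186,.07),P))
    print("cradle",rect(0,.0035,.06,(.45,.14),(-.40,.08),P))
    print("lip",rect(0,.030,.045,(.5,.1),(-.40,.08),P))
    print("rear lip",rect(0,.025,.045,(.39,.05),(-.40,.08),P))
import cv2
P=cloud(d,"t")
for n,u,v in (("fr",358,172),("off f",238,144),("off b",307,157),("x",404,164),("beam",404,250),("dark",408,296),("hammer",285,295)):print(n,P[v,u].round(3))
E
```

```text
t body (710, array([ 462.1, -186.3]), 51.7, 89.6, 73.16)
pack (1059, array([ 456.3, -184.6]), 51.7, 157.6, 73.1)
cradle (2650, array([ 437.9, -410.1]), 93.9, 265.2, 72.6)
lip (487, array([ 472.8, -419.2]), 80.3, 167.8, 75.04)
rear lip (203, array([ 390.6, -391.3]), 69.9, 19.1, 72.08)
s body (550, array([ 460.4, -185.6]), 54.6, 90.2, 74.42)
pack (975, array([ 467.7, -188.6]), 58.4, 131.2, 74.13)
cradle (1642, array([ 443. , -411.5]), 104.4, 273.3, 77.35)
lip (280, array([ 483.5, -422.7]), 83.3, 190.9, 75.41)
rear lip (122, array([ 386.4, -403.6]), 97.6, 26.5, 82.36)
fr [ 0.57  -0.421  0.005]
off f [ 0.649 -0.1    0.023]
off b [ 0.61  -0.283  0.021]
x [ 0.586 -0.538  0.024]
beam [ 0.362 -0.516  0.036]
dark [ 0.249 -0.52   0.03 ]
hammer [ 0.254 -0.216  0.022]
```

```bash
cat >> h.py <<'E'
from scipy.spatial.transform import Rotation as Ro
def Rpack(yaw,pitch):  # pitch>0: nose down (tail up)
    return Ro.from_euler("z",yaw,degrees=True)*Ro.from_euler("y",pitch,degrees=True)
def Q(yaw,pitch=0,flip=0):
    return (Rpack(yaw,pitch)*Ro.from_euler("x",180,degrees=True)*Ro.from_euler("z",180*flip,degrees=True)).as_quat()
E
python3 - <<'E'
from h import *
from cell import *
for f in (0,1):
  for p in ([.45,-.41,.35],[.462,-.186,.2],[.45,-.41,.05]):
    for pit in (0,15):
      s=kin.solve_ik(p,Q(-17,pit,f)); print(f,p,pit,None if s is None else np.round(s,2))
r.move_pose([.44,-.41,.36],Q(-17))
r.sleep(.3)
a=get_image("wrist");np.savez("w1.npz",**a);cv2.imwrite("pics/w1.png",a["image"])
r.move_pose([.45,-.19,.36],Q(-17))
r.sleep(.3)
b=get_image("wrist");np.savez("w2.npz",**b)
cv2.imwrite("pics/w12.png",cv2.resize(np.vstack([a["image"],b["image"]]),None,fx=.78,fy=.78))
print(current_clock(),current_tcp_pos(),current_ft_force())
E
```

```text
0 [0.45, -0.41, 0.35] 0 [ 0.73  0.3  -0.06  1.46  0.02  1.39 -1.19]
0 [0.45, -0.41, 0.35] 15 [ 0.66  0.46 -0.02  1.25  0.1   1.68 -1.24]
0 [0.462, -0.186, 0.2] 0 [ 0.55  0.21 -0.26  1.92  0.06  1.02 -1.61]
0 [0.462, -0.186, 0.2] 15 [ 0.47  0.37 -0.2   1.73  0.07  1.31 -1.61]
0 [0.45, -0.41, 0.05] 0 [ 0.7   0.57 -0.01  1.77  0.01  0.8  -1.19]
0 [0.45, -0.41, 0.05] 15 [ 0.64  0.7   0.01  1.56  0.09  1.13 -1.28]
1 [0.45, -0.41, 0.35] 0 [ 1.12  0.34 -0.58  1.44  0.19  1.41  1.81]
1 [0.45, -0.41, 0.35] 15 [ 1.01  0.52 -0.6   1.24  0.32  1.73  1.72]
1 [0.462, -0.186, 0.2] 0 [ 0.91  0.25 -0.68  1.91  0.19  1.04  1.43]
1 [0.462, -0.186, 0.2] 15 [ 0.84  0.44 -0.68  1.72  0.25  1.35  1.36]
1 [0.45, -0.41, 0.05] 0 [ 1.09  0.64 -0.55  1.76  0.42  0.87  1.63]
1 [0.45, -0.41, 0.05] 15 [ 1.    0.77 -0.54  1.54  0.46  1.22  1.59]
3.05 [ 0.44998876 -0.19053312  0.3598049 ] [-0.09149382 -0.27596669  0.11863445]
```

View pics/w12.png

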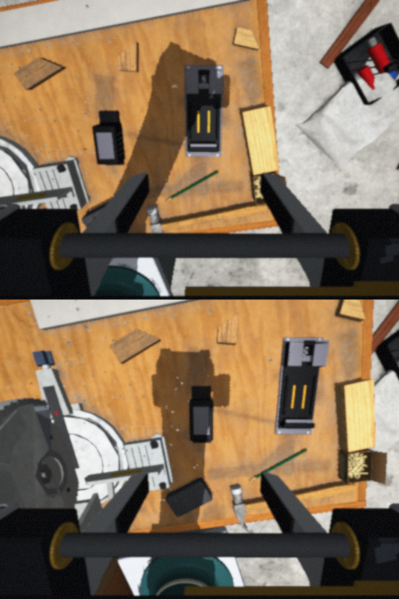

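```bash
cat > fit.py <<'E'
from h import *
np.set_printoptions(linewidth=200,suppress=True)
d=np.load("p0.npz");imgs={"t":cloud(d,"t"),"w1":cloud(np.load("w1.npz")),"w2":cloud(np.load("w2.npz"))}
def edges(P,c,yaw,zlo,zhi,ur,vr):
    R=Ro.from_euler("z",-yaw,degrees=True).as_matrix()
    q=(P.reshape(-1,3)-[*c,0])@R.T*1000
    q=q[(q[:,2]>zlo)&(q[:,2]<zhi)&(abs(q[:,0])<ur)&(abs(q[:,1])<vr)]
    L=[]
    for u in np.arange(-ur,ur,4):
        s=q[(q[:,0]>=u)&(q[:,0]<u+4),1]
        if len(s)>4:L.append((u+2,s.min(),s.max()))
    return q,np.array(L)
for n,P in imgs.items():
    P=P.copy();P[...,2]=cv2.medianBlur(P[...,2].astype(np.float32),3)
    q,L=edges(P,(.462,-.1863),-16.8,38,56,40,40)
    mid=(L[:,1]+L[:,2])/2
    q2=edges(P,(.462,-.1863),-16.8,38,56,60,20)[0]
    q3=edges(P,(.462,-.1863),-16.8,8,18,90,18)[0]
    print(n,"body mid,slope deg",mid.mean().round(2),np.degrees(np.polyfit(L[:,0],mid,1)[0]).round(2),"w",(L[:,2]-L[:,1]).mean().round(1),"u",np.percentile(q2[:,0],[.5,99.5]).round(1),"nose/tail",q3[:,0].min().round(1),q3[:,0].max().round(1))
    c=(.449,-.408)
    for nm,zl,zh,ur,vr in (("base",3.5,50,100,60),("tray",22,50,110,60)):
        q,L=edges(P,c,-17.2,zl,zh,ur,vr)
        mid=(L[:,1]+L[:,2])/2
        print(nm,"mid",np.median(mid).round(2),"slope",np.degrees(np.polyfit(L[:,0],mid,1)[0]).round(2),"w",np.median(L[:,2]-L[:,1]).round(1))
        if nm=="tray":print(L.round(1)[::2].tolist())
    q=edges(P,c,-17.2,-10,60,140,60)[0]
    b=q[abs(abs(q[:,1])-19)<6]
    for u in np.arange(-130,130,5):
        s=b[abs(b[:,0]-u-2.5)<2.5,2]
        if len(s):print(f"{u}:{np.median(s):.0f}",end=" ")
    print()
E
python3 fit.py
```

```text
t body mid,slope deg 0.1 -0.01 w 49.8 u [-44.5  44.8] nose/tail -84.7 72.9
base mid -1.38 slope -0.15 w 83.6
tray mid -1.25 slope 0.97 w 77.3
[[-72.0, -29.5, -2.4], [-64.0, -34.9, 33.7], [-56.0, -36.3, 28.7], [60.0, -38.5, 36.6], [68.0, -42.3, 38.2], [76.0, -41.4, 37.9], [84.0, -39.8, 38.1], [92.0, -40.3, 37.8], [100.0, -40.8, 38.1], [108.0, -36.1, 34.6]]
-130:1 -125:1 -120:1 -115:1 -110:1 -105:2 -100:1 -95:1 -90:6 -85:7 -80:7 -75:12 -70:36 -65:37 -60:34 -55:31 -50:13 -45:13 -40:13 -35:13 -30:13 -25:13 -20:13 -15:13 -10:13 -5:13 0:13 5:14 10:14 15:13 20:13 25:12 30:13 35:13 40:12 45:13 50:13 55:12 60:33 65:38 70:39 75:39 80:39 85:39 90:39 95:39 100:38 105:38 115:7 120:2 125:1 
w1 body mid,slope deg -0.2 0.04 w 50.4 u [-45.2  43. ] nose/tail -59.2 71.1
base mid -0.73 slope -0.31 w 83.4
tray mid -1.11 slope -0.15 w 77.6
[[-72.0, -33.0, 31.0], [-64.0, -35.3, 32.8], [-56.0, -29.5, 27.7], [60.0, -40.4, 37.2], [68.0, -40.4, 37.1], [76.0, -40.3, 37.0], [84.0, -40.0, 38.6], [92.0, -39.8, 38.4], [100.0, -41.3, 38.2]]
-130:2 -125:2 -120:2 -115:1 -110:1 -105:2 -100:1 -95:4 -90:7 -85:7 -75:36 -7
[... 243 characters left out ...]
1 125:1 
w2 body mid,slope deg 1.06 0.42 w 50.0 u [-45.1  42.5] nose/tail -58.8 69.8
base mid -0.21 slope -0.91 w 84.6
tray mid -0.61 slope -1.09 w 78.8
[[-72.0, -32.6, 33.7], [-64.0, -45.4, 34.5], [-56.0, -28.9, 29.3], [56.0, -40.4, 37.2], [64.0, -39.7, 39.0], [72.0, -40.4, 39.0], [80.0, -41.3, 39.2], [88.0, -40.8, 39.0], [96.0, -39.7, 39.1], [104.0, -40.3, 38.9]]
-130:1 -125:1 -120:1 -115:1 -110:1 -105:1 -100:1 -95:5 -90:7 -85:7 -80:8 -75:36 -70:37 -65:36 -60:32 -55:14 -50:13 -45:13 -40:13 -35:13 -30:13 -25:13 -20:13 -15:13 -10:13 -5:13 0:13 5:13 10:13 15:13 20:13 25:13 30:13 35:13 40:13 45:13 50:13 55:13 60:39 65:39 70:39 75:39 80:38 85:39 90:38 95:39 100:39 105:38 110:7 115:5 120:1 125:1
```

```bash
cat >> h.py <<'E'
YAW=-17.3
O=np.array([.4560,-.4114,.012])
def tcp(xn,zn,th,yn=0.):
    """TCP pose putting the nose's lower edge at tray x=xn, height zn (mm), tail raised th deg"""
    n=O+Rpack(YAW,0).apply([xn/1e3,yn/1e3,zn/1e3])
    return n+Rpack(YAW,th).apply([-.073,0,.015]), Q(YAW,th)
def nose(p,quat):
    R=Ro.from_quat(quat)*Ro.from_euler("x",180,degrees=True)
    n=np.asarray(p)-R.apply([-.073,0,.015])
    return (Rpack(YAW,0).inv().apply(n-O)*1e3).round(2), (Rpack(YAW,0).inv()*R).as_euler("zyx",degrees=True).round(2)
E
python3 - <<'E'
from h import *
from cell import *
def st(n):print(n,round(current_clock(),2),*nose(current_tcp_pos(),current_tool_rot()),"F",Rpack(YAW,0).inv().apply(current_ft_force()).round(1),"w",round(current_width()*1e3,1))
g=[.4621,-.1863]
q=Q(-16.84)
r.move_pose(g+[.10],q); r.move_straight(g+[.015],q,rate=.1)
r.set_gripper(.03,60); st("grip"); print(current_grasp_force())
r.move_straight(g+[.14],q,rate=.15); st("lift")
p,q=tcp(44,60,13); r.move_pose(p,q); r.sleep(.3); st("hover")
a=get_image("wrist");b=get_image("top");np.savez("w3.npz",**a);np.savez("t3.npz",**b)
cv2.imwrite("pics/w3.png",np.vstack([a["image"][:,100:420],b["image"][120:290,200:520]]))
E
```

```text
grip 5.79 [ 11.91 217.25 -11.96] [ 0.45 -0.   -0.  ] F [-0.7 -1.2  0.9] w 51.8
59.99916136264801
lift 6.78 [ 11.33 217.35 112.1 ] [0.46 0.07 0.01] F [ 0.5  0.1 -2.9] w 52.0
hover 7.97 [44.28  0.69 60.48] [ 0.06 12.96 -0.02] F [-0.3  0.  -3.5] w 51.9Traceback (most recent call last):
  File "<stdin>", line 11, in <module>
    return _nx.concatenate(arrs, 0, dtype=dtype, casting=casting)
           ~~~~~~~~~~~~~~~^^^^^^^^^^^^^^^^^^^^^^^^^^^^^^^^^^^^^^^
ValueError: all the input array dimensions except for the concatenation axis must match exactly, but along dimension 1, the array at index 0 has size 320 and the array at index 1 has size 312
```

Run:
```python
from h import *
d=np.load("w3.npz");e=np.load("t3.npz")
cv2.imwrite("pics/w3.png",np.vstack([cv2.resize(d["image"][20:200,150:400],(800,576))[:360],cv2.resize(e["image"][150:230,300:440],(420,240),interpolation=2).repeat(1,0) if 0 else np.pad(cv2.resize(e["image"][150:230,300:440],(420,240)),((0,0),(0,380),(0,0)))]))
```

```text
(no output)
```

View pics/w3.png

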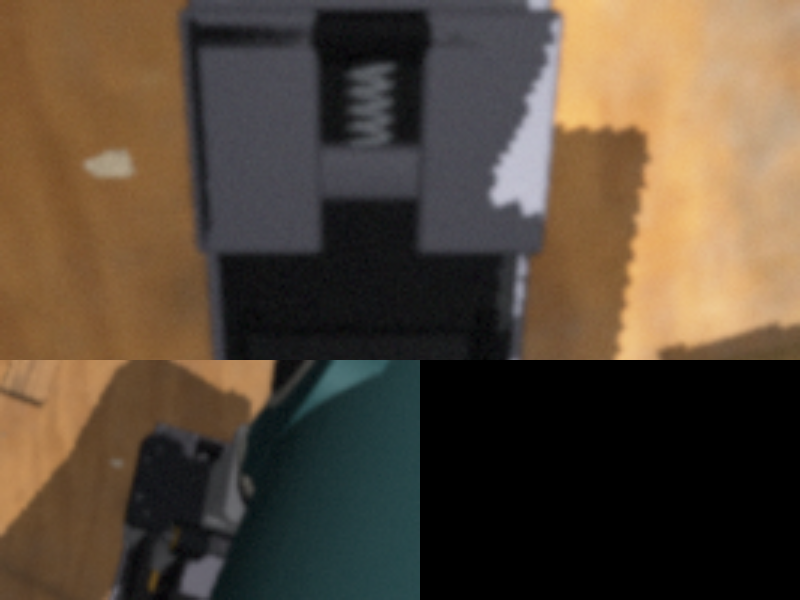

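Run:
```python
from h import *
P=cloud(np.load("w3.npz"));P=P.reshape(-1,3)
q=Rpack(YAW,0).inv().apply(P-O)*1e3
def sh(n,m):
    s=q[m];print(n,len(s),"x",np.percentile(s[:,0],[1,5,50,95,99]).round(1),"y",np.percentile(s[:,1],[1,5,50,95,99]).round(1),"z",np.median(s[:,2]).round(1))
near=(abs(q[:,0]-40)<80)&(abs(q[:,1])<60)
sh("lip",near&(abs(q[:,2]-26)<4)&(q[:,0]>40))
sh("tongue",near&(q[:,2]>64)&(q[:,2]<84)&(q[:,0]>18)&(q[:,0]<60))
l=q[near&(abs(q[:,2]-26)<4)&(q[:,0]>40)]
for y in(-25,-20,20,25):print(y,l[abs(l[:,1]-y)<2.5,0].min().round(1))
p=q[near&(abs(q[:,1])<10)&(q[:,0]>50)]
for x in range(50,110,3):
    s=p[abs(p[:,0]-x)<1.5,2]
    if len(s):print(x,np.median(s).round(1),end="; ")
print("\nfloor y");f=q[near&(abs(q[:,0]-46)<5)&(q[:,2]<40)]
for y in range(-50,51,3):
    s=f[abs(f[:,1]-y)<1.5,2]
    if len(s):print(y,np.median(s).round(1),end="; ")
```

```text
lip 6895 x [50.8 53.5 78.7 97.2 98.4] y [-40.  -37.4  -0.2  35.7  38.3] z 27.0
tongue 3325 x [18.2 19.1 32.  44.2 44.9] y [-20.  -18.1   1.6  20.9  22.8] z 77.6
-25 50.6
-20 50.5
20 50.4
25 50.6
50 0.9; 53 1.3; 56 1.2; 59 1.1; 62 14.0; 65 14.0; 68 14.4; 71 13.4; 74 1.9; 77 2.5; 80 1.6; 83 2.2; 86 1.4; 89 24.7; 92 250.1; 95 27.2; 98 26.3; 101 -4.9; 104 -4.8; 107 -5.0; 
floor y
-50 -11.0; -47 -10.7; -44 -10.1; -41 -4.5; -38 1.1; -35 1.1; -32 1.3; -29 1.2; -26 1.1; -23 1.5; -20 1.3; -17 1.4; -14 1.2; -11 1.0; -8 1.3; -5 0.9; -2 1.2; 1 1.0; 4 1.0; 7 1.3; 10 1.1; 13 1.5; 16 1.4; 19 1.1; 22 1.6; 25 1.4; 28 1.4; 31 1.7; 34 1.5; 37 1.2; 40 -4.8; 43 -10.9; 46 -10.6; 49 -10.8;
```

```bash
cat >> h.py <<'E'
def st(n):
    from cell import current_clock,current_tcp_pos,current_tool_rot,current_ft_force,current_width
    print(n,round(current_clock(),2),*nose(current_tcp_pos(),current_tool_rot()),"F",Rpack(YAW,0).inv().apply(current_ft_force()).round(1),"w",round(current_width()*1e3,1))
E
python3 - <<'E'
from h import *
from cell import *
p,q=tcp(43,5,13,-1.5); print(r.move_straight(p,q,rate=.05,threshold=10)); r.sleep(.3); st("low")
a=get_image("wrist");np.savez("w4.npz",**a)
q=Rpack(YAW,0).inv().apply(cloud(a).reshape(-1,3)-O)*1e3
near=(abs(q[:,0]-40)<80)&(abs(q[:,1])<60)
l=q[near&(abs(q[:,2]-26)<4)&(q[:,0]>54)]
for x in (60,70,80,90):
    s=l[abs(l[:,0]-x)<4,1];print("lip",x,s.min().round(1),s.max().round(1),((s.min()+s.max())/2).round(2))
for x in (28,32,36,40):
    s=q[(abs(q[:,0]-x)<2)&(q[:,2]>10)&(q[:,2]<32)&(abs(q[:,1])<30)];print("tongue",x,s[:,1].min().round(1),s[:,1].max().round(1),np.median(s[:,2]).round(1))
f=q[near&(abs(q[:,0]-47)<2)&(q[:,2]<12)&(q[:,2]>-3),1];print("floor",np.percentile(f,[1,99]))
im=a["image"][20:200,150:400];cv2.imwrite("pics/w4.png",cv2.resize(im,(800,576)))
E
```

```text
False
low 9.62 [43.06 -1.52  5.15] [ 0.   12.99 -0.  ] F [-0.5 -0.5 -2.9] w 51.5
lip 60 -41.0 39.0 -0.97
lip 70 -40.9 39.1 -0.89
lip 80 -41.2 39.1 -1.06
lip 90 -41.2 38.8 -1.18
tongue 28 -22.3 29.0 22.9
tongue 32 -22.3 28.7 22.0
tongue 36 -22.7 21.0 21.0
tongue 40 -22.7 20.7 20.0
floor [-12.93734857  11.15427445]
```

View pics/w4.png

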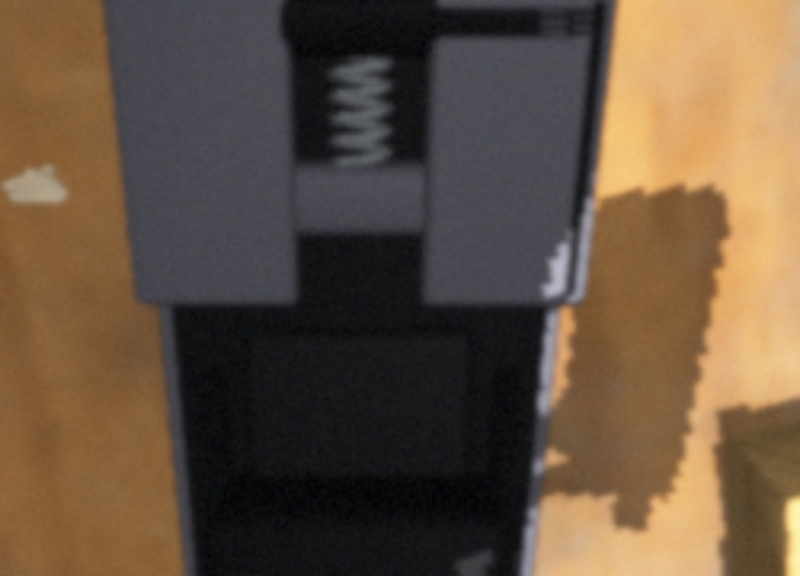

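Run:
```python
from h import *
from cell import *
Y=-1.5
p,q=tcp(58,5,13,Y); print(r.move_straight(p,q,rate=.03,threshold=6)); st("enter")
p,q=tcp(58,-4,13,Y); print(r.move_straight(p,q,rate=.015,threshold=5)); st("floor")
n,_=nose(current_tcp_pos(),current_tool_rot()); z=n[2]+.5
p,q=tcp(n[0],z,13,Y); r.move_straight(p,q,rate=.02); st("up")
p,q=tcp(84,z,13,Y); print(r.move_straight(p,q,rate=.015,threshold=25)); st("push")
```

```text
False
enter 10.32 [57.92 -1.51  4.89] [-0.   13.01  0.  ] F [-0.4 -0.2 -3. ] w 51.6
True
floor 10.78 [57.72 -1.56 -1.05] [-1.000e-02  1.303e+01  1.000e-02] F [-1.7  0.9  6.9] w 51.5
up 11.03 [57.71 -1.52 -0.68] [-0. 13. -0.] F [ 0.6  0.2 -1.4] w 51.5
True
push 12.14 [71.08 -1.7  -1.09] [-0.06 13.46  0.07] F [-5.8  1.6 10. ] w 51.9
```

Run:
```python
from h import *
from cell import *
st("now")
a=get_image("wrist");np.savez("w5.npz",**a)
for n in ("w4","w5"):
    q=Rpack(YAW,0).inv().apply(cloud(np.load(n+".npz")).reshape(-1,3)-O)*1e3
    l=q[(abs(q[:,2]-26)<3)&(abs(abs(q[:,1])-22)<8)&(q[:,0]>40)&(q[:,0]<110)]
    p=q[(abs(q[:,1]+1)<6)&(q[:,2]>9)&(q[:,2]<19)&(q[:,0]>53)&(q[:,0]<90)]
    print(n,"lip edge",np.percentile(l[:,0],.5).round(1),"plunger",np.percentile(p[:,0],[1,50,99]).round(1))
cv2.imwrite("pics/w5.png",cv2.resize(a["image"][20:200,150:400],(800,576)))
```

```text
now 12.14 [71.08 -1.7  -1.09] [-0.06 13.46  0.07] F [-5.8  1.6 10. ] w 51.9
w4 lip edge 50.7 plunger [60.5 70.4 88.2]
w5 lip edge 46.3 plunger [53.4 69.6 85.8]
```

View pics/w5.png

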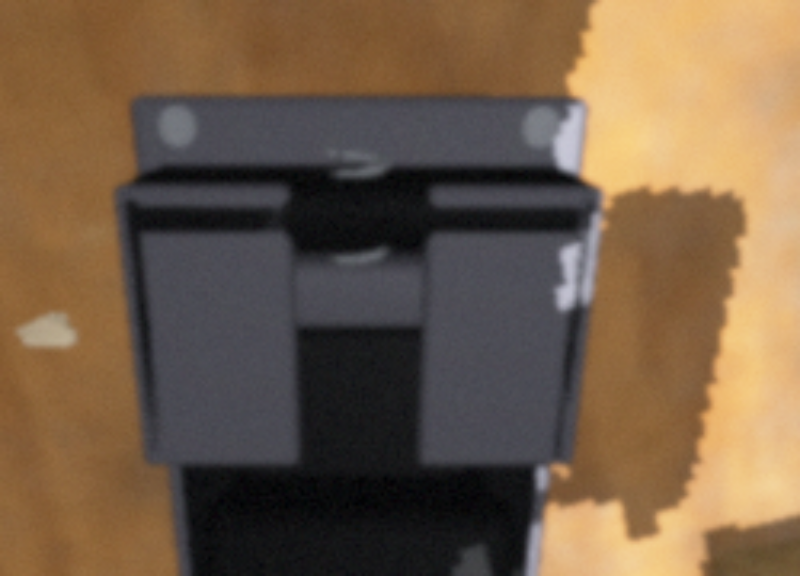

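Run:
```python
from h import *
from cell import *
Y=-1.5
r.sleep(.3); st("rest")
x=71.1; z=-.6
p,q=tcp(x,z,9,Y); print(r.move_straight(p,q,rate=.03,threshold=30)); r.sleep(.2); st("9deg")
p,q=tcp(80,z,9,Y); print(r.move_straight(p,q,rate=.015,threshold=15)); st("push"); r.sleep(.3); st("rest")
```

```text
rest 12.49 [71.06 -1.68 -1.04] [-0.07 13.44  0.07] F [-5.4  1.5  9.2] w 51.7
False
9deg 13.01 [69.53 -1.73 -0.79] [-0.03  9.17  0.02] F [-10.4   1.7   7.8] w 51.8
True
push 13.3 [69.41 -1.75 -1.04] [-0.06  9.39  0.06] F [-4.4  1.4  8.6] w 51.5
rest 13.6 [69.44 -1.75 -0.99] [-0.06  9.37  0.05] F [-4.1  0.9  8.8] w 51.9
```

```bash
cat >> h.py <<'E'
def prof(d,z,ys,xs):
    """grey profile along tray x on plane height z (mm above floor)"""
    out=0
    g=cv2.cvtColor(d["image"],cv2.COLOR_BGR2GRAY).astype(np.float32)
    for y in ys:
        X=O+Rpack(YAW,0).apply(np.c_[xs,xs*0+y,xs*0+z]/1e3)
        c=X@d["R"].T+d["t"]; uv=c@d["intrinsics"].T; uv=(uv[:,:2]/uv[:,2:]).astype(np.float32)
        out=out+cv2.remap(g,uv[:,:1],uv[:,1:],1)[:,0]
    return out/len(ys)
def plung(d):
    xs=np.arange(40,100,.5)
    a=prof(d,14,(-4,-2,0,2),xs);b=prof(d,26,(-26,-22,20,24),xs)
    ga,gb=np.gradient(cv2.GaussianBlur(a[:,None],(1,5),0)[:,0] if 0 else a),np.gradient(b)
    k=np.ones(4)/4;ga=np.convolve(ga,k,"same");gb=np.convolve(gb,k,"same")
    return a,xs[np.argmax(np.where((xs>55)&(xs<85),ga,-9))],xs[np.argmax(np.where(xs<62,gb,-9))]
E
python3 - <<'E'
from h import *
from cell import *
a=get_image("wrist");np.savez("w6.npz",**a)
for n in ("w3","w4","w5","w6"):
    p,e,l=plung(np.load(n+".npz"));print(n,"plunger",e,"lip",l,p[20::4].astype(int))
E
```

```text
w3 plunger 60.5 lip 50.5 [19 19 19 18 20 36 67 72 76 78 76 71 66 85 68 83 74 82 79 64 13 14 18 21
 18]
w4 plunger 60.5 lip 50.5 [20 18 18 18 19 32 68 72 73 77 78 73 58 89 63 89 77 86 79 73 12 13 17 20
 16]
w5 plunger 73.0 lip 50.0 [22 23 23 25 24 22 24 26 23 25 26 22 69 75 76 79 78 77 67 14 15 16 19 17
 20]
w6 plunger 70.5 lip 50.5 [24 23 22 23 23 24 25 24 24 22 39 73 76 79 81 77 85 52 94 27 13 16 19 18
 15]
```

Run:
```python
from h import *
from cell import *
Y=-1.5
p,q=tcp(69.5,-.2,10,Y); r.move_straight(p,q,rate=.02); st("lift")
p,q=tcp(79,-.2,10,Y); print(r.move_straight(p,q,rate=.02,threshold=25)); st("push"); r.sleep(.3); st("rest")
a=get_image("wrist");np.savez("w7.npz",**a)
print(plung(a)[1:])
```

```text
lift 13.92 [68.33 -1.63 -0.63] [-0.02 10.14  0.02] F [-7.1 -0.7  1.7] w 51.6
True
push 14.32 [71.95 -1.74 -1.1 ] [-0.08 10.55  0.08] F [-7.4  1.6 10.6] w 51.7
rest 14.62 [71.95 -1.71 -1.03] [-0.07 10.52  0.08] F [-6.4  1.5  9.4] w 51.6
(np.float64(73.0), np.float64(50.5))
```

Run:
```python
from h import *
from cell import *
Y=-1.5
for th in (8.5,6.5,4.5,2.5,1,0):
    p,q=tcp(74.2-13*np.sin(np.radians(th))+1.3,-.5,th,Y); t=r.move_straight(p,q,rate=.02,threshold=35); st(f"{th} {t}")
    if t:break
r.sleep(.2);st("rest")
a=get_image("wrist");np.savez("w8.npz",**a);print(plung(a)[1:])
```

```text
8.5 False 14.92 [72.16 -1.68 -0.69] [-0.03  8.62  0.02] F [-9.3 -0.   4.6] w 51.5
6.5 False 15.19 [72.32 -1.68 -0.68] [-0.04  6.65  0.03] F [-11.7   1.3   6.4] w 51.5
4.5 False 15.47 [72.32 -1.68 -0.73] [-0.04  4.7   0.03] F [-13.7   0.3   9.8] w 51.4
2.5 False 15.74 [72.43 -1.73 -0.89] [-0.06  2.73  0.04] F [-17.2   1.4  10.9] w 51.5
1 False 15.99 [72.73 -1.76 -0.95] [-0.06  1.24  0.04] F [-17.1   1.6  12.2] w 51.6
0 False 16.24 [73.15 -1.67 -0.37] [-0.05  0.24  0.03] F [-19.2   5.1  23.5] w 51.6
rest 16.44 [73.15 -1.63 -0.4 ] [-0.04  0.25  0.03] F [-20.1   3.8  23.3] w 51.6
(np.float64(72.0), np.float64(50.5))
```

Run:
```python
from h import *
from cell import *
r.set_gripper(.070); r.sleep(.5); st("open")
p,q=tcp(73,70,0,-1.5); r.move_straight(p,q,rate=.12)
a=get_image("wrist"); print(plung(a)[1:])
p,_=tcp(-60,250,0,0); r.move_pose(p,q); r.sleep(.3); st("away")
a=get_image("wrist");np.savez("w9.npz",**a)
P=cloud(a);q=Rpack(YAW,0).inv().apply(P.reshape(-1,3)-O)*1e3
for x in range(-90,110,4):
    s=q[(abs(q[:,0]-x)<2)&(abs(q[:,1])<18)&(q[:,2]<80),2]
    if len(s):print(x,np.median(s).round(1),end="; ")
m=(q[:,2]>38)&(q[:,2]<60)&(abs(q[:,0])<80)&(abs(q[:,1])<45)
s=q[m];print("\nbody x",np.percentile(s[:,0],[.5,99.5]),"y",np.percentile(s[:,1],[.5,99.5]),"tilt",np.linalg.lstsq(np.c_[s[:,:2],np.ones(len(s))],s[:,2],rcond=None)[0])
uv=np.argwhere(m.reshape(384,512));c=uv.mean(0).astype(int);print(c,plung(a)[1:])
im=a["image"][max(0,c[0]-75):c[0]+75,max(0,c[1]-90):c[1]+90];cv2.imwrite("pics/w9.png",cv2.resize(im,None,fx=4,fy=4))
```

```text
open 17.5 [75.48 -1.53 -0.51] [-0.  0. -0.] F [ 0.3 -0.5  0.7] w 70.1
(np.float64(62.5), np.float64(50.0))
away 19.49 [-5.982e+01  1.900e-01  2.491e+02] [0.02 0.07 0.04] F [ 0.8 -0.5  0.5] w 69.9
-90 -5.1; -86 -4.4; -82 0.9; -78 24.7; -74 25.4; -70 24.3; -66 20.1; -62 19.4; -58 13.3; -54 46.3; -50 46.9; -46 47.2; -42 47.2; -38 47.5; -34 47.6; -30 47.8; -26 47.7; -22 47.7; -18 47.5; -14 47.6; -10 47.5; -6 47.6; -2 47.7; 2 47.5; 6 47.7; 10 47.7; 14 47.5; 18 47.6; 22 46.7; 26 47.1; 30 47.0; 34 46.3; 42 13.8; 46 13.9; 50 14.5; 54 15.0; 58 15.1; 62 14.1; 66 14.7; 70 15.2; 74 25.6; 78 14.0; 82 1.6; 86 1.5; 90 0.7; 
body x [-55.23226655  32.44000563] y [-25.43993158  25.68528485] tilt [3.35110451e-04 2.26116815e-03 4.71151870e+01]
[ 74 262] (np.float64(62.0), np.float64(50.0))
```

View pics/w9.png

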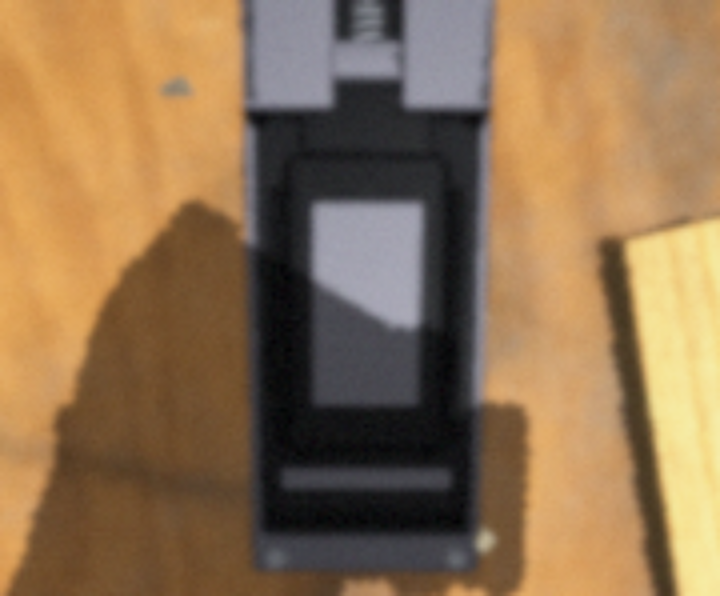

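```bash
python3 -c "
from cell import *
print(r.sign_off(),current_clock())"
```

```text
the job is handed in; nothing more can be done
the job is handed in; nothing more can be done
```

The pack is in the cradle, lying flat with its tongue under the front lip and its tail under the rear lip. The plunger measures about 1.8 mm of travel against 2 mm for home. I let go of the pack, moved the arm clear without going near the offcuts, and handed the job in at about 19.5 s.

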